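# Hold a terminal insert in the junction box's slot

### The arm

A 7-joint arm with a two-finger parallel gripper is mounted at the origin on the work surface. World frame = base frame: x ahead of the robot, y to its left, z up, the work surface at z = 0. Lengths are in m, angles in degrees, forces in N, time in s.
With the tool pointing down it reaches from about 0.425 to 0.875 m from the base axis. Payload 4.7 kg.
Tool frame: the origin (TCP) lies on the centre line of the jaws, within the pads' length; the fingertips stand 25 mm ahead of it and the grasp point (between the pads) lies 6 mm ahead of it; z points along the fingers, y is the direction in which the jaws open and shut (so a half turn about z gives the same grasp; the last joint's range is limited). The gripper opens to 87 mm and grips with 3 to 60 N. Pads are 19 mm wide; open, the fingers measure 117 mm over their backs; the gripper's body (75 mm by 190 mm) begins 51 mm behind the grasp point.
Start: joints at [-76.083, 18.392, -4.016, 83.108, 1.295, 78.541, -3.26], TCP at [0.147, 0.633, 0.248] pointing down, gripper open.
Joint ranges: [-163.93, 163.93], [-17.29, 119.83], [-79.2, 71.16], [3.27, 140.29], [-89.18, 269.18], [5.43, 117.66], [-154.24, 154.24]. Speed limits (degrees/s): [147.25, 147.25, 180, 180, 180, 180, 180].

### API

Orientations are given as [roll, pitch, yaw] about the fixed x, y, z axes, in that order (R = Rz(yaw) Ry(pitch) Rx(roll)).
In Python, from cell import env gives the robot as it stands.
- The arm moves only by the shell command python3 -m creep 'ROWS' [OPENING] [FORCE]. ROWS is JSON, a list of rows, each an object of numbers: "tx", "ty", "tz": the shift along the tool's x, y, z in m; "rx", "ry", "rz": the turn, a rotation vector about the tool's x, y, z in degrees. In form: [{"tx": .., "ty": .., "tz": .., "rx": .., "ry": .., "rz": ..}, ...]. A call has 1 to 20 rows; each row shifts and turns the commanded pose from where the row before left it, along the tool's axes as they then stand; what a row does not reach is not made up. A row lasts 1/8 s, in which the tool goes at most 62.5 mm and 10.7 degrees, less where a joint would pass 70% of its speed; a pose out of reach is approached as far as the arm can. A call is refused whole if a number of a shift passes 0.0625 or a number of a turn 10.7, either way. A call with a gripper value outside its range is refused whole. OPENING is the finger opening in m, from 0 to 0.087, set as the call begins (- or left out, the last holds). The fingers move at their own pace and stop on an object; FORCE is the grip in N (left out, the last holds). Time passes only in rows, so rows that do not move let the fingers close. It gives the time, the measured TCP pose, the force and the opening at its end, in the units of the state.
- env.get_obs(): the state, without advancing time (a new reading comes with each control period).
- env.read_camera(name): name is "side" or "top"; returns a dict with "pixels" (400x640x3 uint8, red, green, blue), "intrinsics" (3x3 intrinsics, pixels), "D" ([k1, k2, p1, p2, k3] as OpenCV has them; the pictures are not rectified), "R" (3x3) and "t" (3): a world point X has camera coordinates R X + t. Camera axes: x right, y down, z forward; pixel columns grow to the right and rows downward; lengths in m; the calibration is good to about 2 mm. A picture is of the moment at which its call begins. There is no depth.
- env.sign_off(): hands the job in, once; it reports no verdict.
The state is a dict: "time_s": time; "qpos": joint angles; "joint_velocities": joint speeds; "effort": joint torques, N m; "tool_pos": TCP position; "tool_rot": TCP orientation; "force": force on the tool from outside, world axes, zero at the start; "wrist_torque": the same for the moment, N m; "grip_width": finger opening in m.
Only numpy, scipy, OpenCV 4.12 (cv2) and the standard library are available. Lean on these libraries where they do the work, as an engineer would, in place of code of your own. Each camera call takes 0.05 s, during which the arm holds its last target.

### The job

Slide the shutter on top of the blue junction box fully open, up to its stop, then take the orange terminal insert out of the rack and lower it upright through the uncovered slot until the box's top face lies within the insert's white band. Finish while still holding it there with the gripper, hanging in the slot without being pressed hard against its edges, so that a colleague can screw it fast: do not let go. Leave the grey spare insert in the rack and the other things on the bench where they are.

Things in the scene. Friction and masses are not known exactly. Their poses are not given: they have to be found in the camera images.
- box: Blue steel junction box, fixed, hollow, 160 (x) x 240 (y) x 130 mm high, brass glands 23 mm out of both x faces at 60 mm height. Origin: centre of its underside; y runs along the shutter's slide. On its top: two 8 mm high guide rails along y at x = -42 and +42 mm, and an 8 mm high stop bar across at y = +69 mm, which the shutter plate meets when fully open. Place and yaw vary.
- slot (a point): Centre of the slot, level with the box's top face (130 mm above the bench), at x = 0, y = -45 mm of the box, axes as the box's. A through opening 54 mm long (x) and 14 mm wide (y) in the 5 mm thick top; the box is empty below. Hidden under the shutter at the start.
- shutter (a joint): Position of the shutter along the box's +y, in m: 0 = fully shut (centred over the slot), 0.080 = fully open, against its stop. Starts between 0 and 0.020. It stays where it is left; moving it takes about 3 N.
- shutter_grip (a point): Point in the shutter's red grip bar, 13 mm below its top, 27 mm above the box's top face, 15 mm + the joint value from the slot's centre along the box's +y; axes as the box's. The bar is 34 mm long (x), 14 mm thick (y) and stands 36 mm high on an aluminium plate 72 (x) x 60 (y) x 4 mm lying on the box. Pinch it across y from above.
- insert_mid (a point): Centre of the orange terminal insert, half-way up, also the centre of its white band (16 mm high); z up. Loose, 0.13-0.23 kg, 115 mm high. Blade (lower 75 mm): 50 mm wide (x), 12 mm thick (y), rounded ends and foot. Head (upper 40 mm): 46 (x) x 20 mm (y), too thick for the slot; grasp it across y from above. It stands upright in either place of the rack, x along the rack's x; front and back alike.
- spare_mid (a point): Centre (half-way up) of the grey spare insert, of the same shape and size as the orange one, standing in the rack's other place; to be left there.
- rack: Black plastic rack, fixed, 190 (x) x 60 (y) x 45 mm high; origin: centre of its underside. Two places, 40 mm deep, at x = -45 and +45 mm, long side along x, 3 mm larger than the inserts' blades. The inserts' feet stand 5 mm above the bench. Place and yaw vary.
- pliers: Blue-handled pliers, 165 mm long, lying flat (bystander). Origin: at the pivot, on the bench; x towards the jaws.
- crimper: Crimping tool with one green and one black handle, 190 mm long, lying flat (bystander). Origin near its head, on the bench.
- tape: Roll of black tape, 68 mm across, 19 mm high, lying flat (bystander). Origin: centre of its underside.
- screwdriver: Screwdriver with a red handle, lying flat (bystander). Origin under its middle.
- spray: Yellow spray can, 52 mm across, 160 mm high, standing (bystander). Origin: centre of its underside.
- gland: Brass cable gland, 30 mm across, 30 mm high, standing (bystander). Origin: centre of its underside.
Not all that is in view belongs to the job. Of the things that look like the part that bears insert_mid, the smaller one is meant.

How it is judged:
By the outcome, as a careful person would: the job done as asked, in the order asked, and still so for the second after the job is handed in, while the arm keeps its last pose, push and grip.
It also fails if it takes over 54 s, if anything falls off the work surface, if the arm or the gripper's body presses on something with over 40 N, if the wrist force passes 120 N, or if a joint passes its speed limit or range.

## Working session

There is one attempt and no reset: what is moved stays moved. The work goes in short steps, Python scripts to look and compute and a shell command to move; the robot and the scene stay as the last step left them, time stands still between calls to the robot, and variables do not carry over. Pictures are saved under pics/ and viewed, and the job is handed in when it is done.

```bash
ls; mkdir -p pics; python3 - <<'E'
from cell import env
import cv2,pickle
o=env.get_obs();print({k:o[k] for k in('time_s','tool_pos','tool_rot','force','grip_width')})
for n in("side","top"):
    c=env.read_camera(n);pickle.dump(c,open(f'pics/{n}0.pkl','wb'))
    cv2.imwrite(f'pics/{n}0.png',cv2.cvtColor(c['pixels'],cv2.COLOR_RGB2BGR));print(n,c['intrinsics'],c['D'],c['R'],c['t'])
E
```

```text
pics
{'time_s': 0.0, 'tool_pos': array([0.14734352, 0.63255609, 0.24645895]), 'tool_rot': array([-1.79891069e+02,  6.12063526e-03,  1.66893330e+02]), 'force': array([ 0.26049741, -0.15675616, -0.22195416]), 'grip_width': 0.08667827449769802}
side [[397.15226667   0.         332.00661727]
 [  0.         397.15226667 202.97832979]
 [  0.           0.           1.        ]] [-0.03068242  0.          0.          0.          0.        ] [[-0.9946075  -0.10236007 -0.01668332]
 [-0.06534427  0.74342176 -0.66562318]
 [ 0.08053598 -0.66094365 -0.7461015 ]] [0.52567272 0.15665047 1.04252623]
top [[397.14816058   0.         324.61920217]
 [  0.         397.14816058 199.12713737]
 [  0.           0.           1.        ]] [0.01783276 0.         0.         0.         0.        ] [[-0.00289931 -0.99989364 -0.0142933 ]
 [-0.99379014  0.00447092 -0.11118082]
 [ 0.1112329   0.0138822  -0.9936974 ]] [-0.03856194  0.543949    1.39443081]
```

View pics/side0.png

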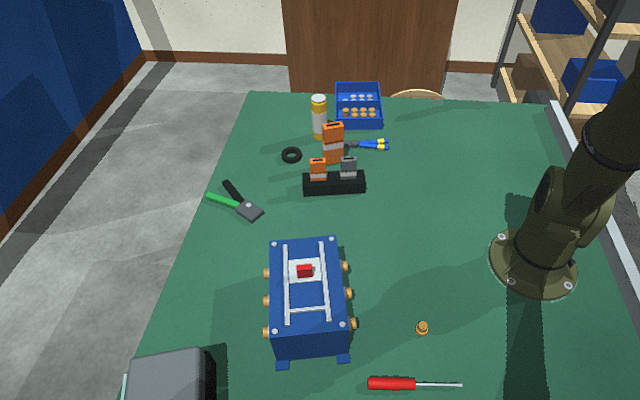

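View pics/top0.png

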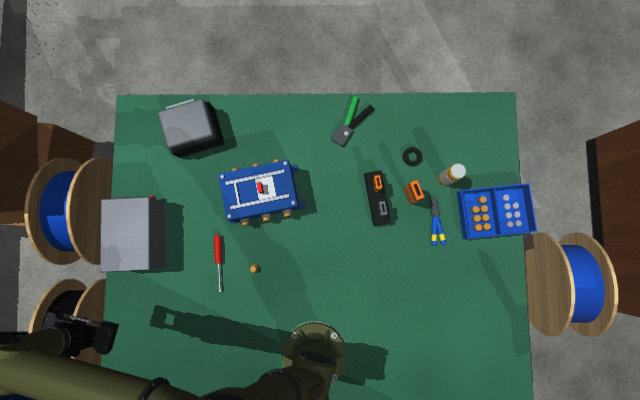

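Candidates for the orange insert are the small orange one in the black rack (side 318,168; top 378,183), a larger orange look-alike behind the rack (side 332,140; top 415,190) and the grey spare (side 348,167; top 383,208). I choose the small one in the rack. Next I'll check that in enlarged crops.

```bash
python3 - <<'E'
import cv2
s=cv2.imread('pics/side0.png');t=cv2.imread('pics/top0.png')
def crop(im,x,y,w,h,k,n):
    cv2.imwrite(n,cv2.resize(im[y:y+h,x:x+w],None,fx=k,fy=k,interpolation=cv2.INTER_CUBIC))
crop(s,285,110,100,90,6,'pics/c1.png')
crop(t,355,160,80,75,8,'pics/c2.png')
crop(s,250,225,120,150,4,'pics/c3.png')
crop(t,210,150,100,80,7,'pics/c4.png')
E
```

```text
(no output)
```

View pics/c1.png

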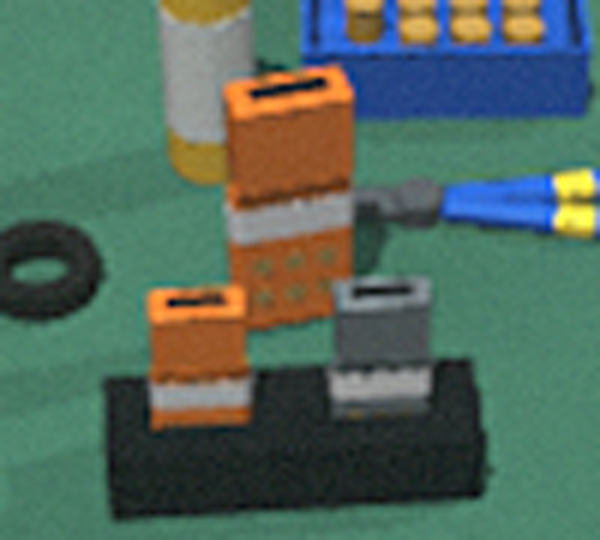

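View pics/c2.png

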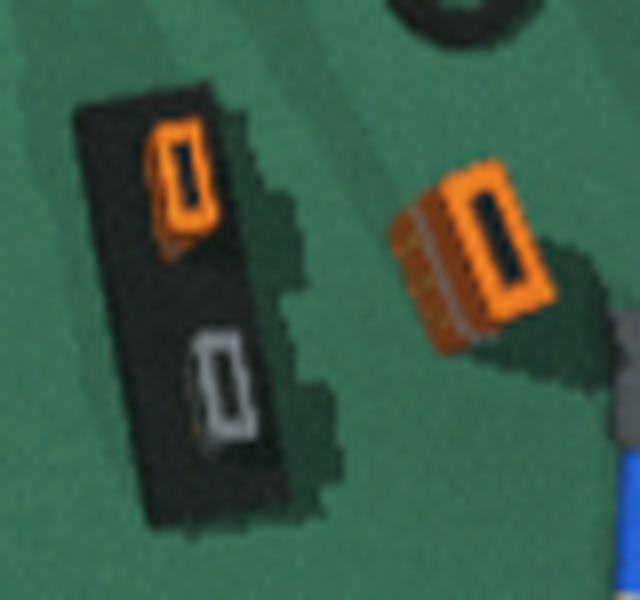

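View pics/c3.png

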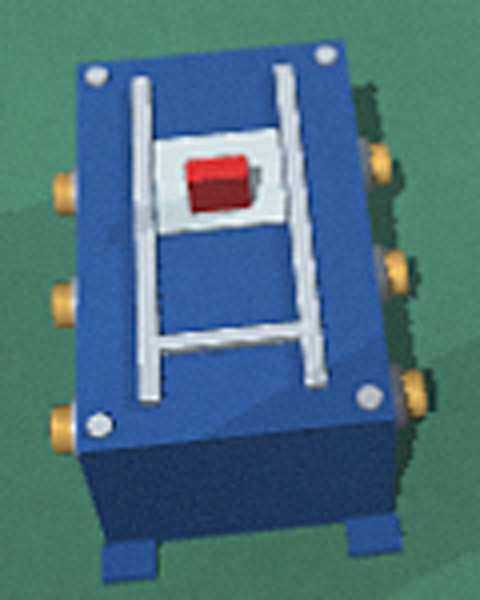

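View pics/c4.png

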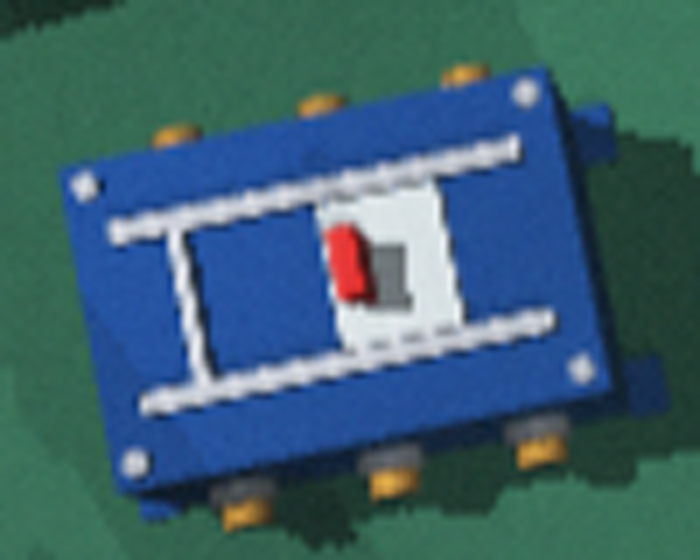

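Crop check: the small orange insert stands in the rack at the side crop's left place, and the larger orange one stands on the bench behind, so the choice holds. The box's +y end (stop bar) points towards world +y. Next I fit poses from the corners.

```bash
cat > h.py <<'E'
import numpy as np,cv2,pickle
from scipy.optimize import least_squares
C={n:pickle.load(open(f'pics/{n}0.pkl','rb')) for n in('side','top')}
def proj(c,P):
    c=C[c];return cv2.projectPoints(np.asarray(P,float).reshape(-1,1,3),cv2.Rodrigues(c['R'])[0],c['t'],c['intrinsics'],np.array(c['D']))[0][:,0]
def un(pts,k,x,y): return (np.array(pts,float)+.5)/k-.5+np.array([x,y])
def world(loc,p):
    a=p[2];R=np.array([[np.cos(a),-np.sin(a)],[np.sin(a),np.cos(a)]])
    loc=np.array(loc,float);return np.c_[loc[:,:2]@R.T+p[:2],loc[:,2]]
def fit(obs,p0):
    f=lambda p:np.concatenate([(proj(c,world(l,p))-u).ravel() for c,l,u in obs])
    r=least_squares(f,p0);return r.x,np.sqrt(np.mean(r.fun**2))
def tri(us,ut):
    f=lambda X:np.concatenate([proj('side',X)[0]-us,proj('top',X)[0]-ut])
    r=least_squares(f,[.5,0,.1]);return r.x,np.sqrt(np.mean(r.fun**2))
S1=(6,285,110);T2=(8,355,160);S3=(4,250,225);T4=(7,210,150)
E
python3 - <<'E'
from h import *
np.set_printoptions(precision=4,suppress=True)
def rect(a,b,z):return [[a,-b,z],[-a,-b,z],[-a,b,z],[a,b,z]]
def rep(n,obs,p0):
    for o in ([obs[0]],[obs[1]],obs):
        p,e=fit(o,p0);print(n,p[:2],np.degrees(p[2]),'rms',round(e,2))
    return p
s=un([(78,66),(343,40),(394,420),(80,452)],*S3);t=un([(548,68),(618,388),(120,492),(62,172)],*T4)
B=rep('box',[('side',rect(.08,.12,.13),s),('top',rect(.08,.12,.13),t)],[.5,.2,0])
h=rect(.023,.010,.12)
for n,s,t in(('ins',[(148,291),(245,288),(245,316),(150,320)],[(205,118),(220,225),(168,238),(152,125)]),('spare',[(333,280),(430,278),(430,305),(333,308)],[(238,330),(257,438),(210,442),(195,335)])):
    s=un(s,*S1);t=un(t,*T2)
    p=rep(n,[('side',h,s),('top',h,t)],[.5,-.2,0]); print(tri(s.mean(0),t.mean(0)))
s=un([(186,160),(245,155),(250,180),(190,186)],*S3);t=un([(355,224),(372,300),(342,305),(327,228)],*T4)
p=rep('grip',[('side',rect(.017,.007,.17),s),('top',rect(.017,.007,.17),t)],[.5,.2,0]);print(tri(s.mean(0),t.mean(0)))
def loc(q):
    a=B[2];return np.array([[np.cos(a),np.sin(a)],[-np.sin(a),np.cos(a)]])@(q-B[:2])
print('grip in box',loc(p[:2]))
s=un([(153,140),(277,128),(288,222),(160,235)],*S3);t=un([(437,180),(467,325),(345,352),(318,205)],*T4)
p=rep('plate',[('side',rect(.036,.03,.134),s),('top',rect(.036,.03,.134),t)],[.5,.2,0]);print('plate in box',loc(p[:2]))
E
```

```text
box [0.5657 0.1862] 11.850952867654646 rms 0.47
box [0.5664 0.1819] 11.890781378004856 rms 0.26
box [0.566  0.1848] 11.860887182827677 rms 0.65
ins [ 0.5911 -0.2172] 8.121523612766367 rms 0.11
ins [ 0.5923 -0.2213] 7.545001891398757 rms 0.34
ins [ 0.5917 -0.2197] 7.789866350291286 rms 0.47
(array([ 0.5923, -0.2218,  0.1158]), np.float64(0.11001904099831733))
spare [ 0.5035 -0.2324] 6.213231909896108 rms 0.14
spare [ 0.5036 -0.2358] 7.4900388504697935 rms 0.17
spare [ 0.5036 -0.2346] 6.949517905419818 rms 0.35
(array([ 0.5038, -0.2363,  0.1165]), np.float64(0.015205576590331069))
grip [0.5675 0.1754] 12.651489495153145 rms 0.54
grip [0.5677 0.1692] 11.98132152740629 rms 0.32
grip [0.5677 0.1731] 12.419623304658444 rms 0.87
(array([0.5688, 0.1706, 0.1623]), np.float64(0.004750659116884886))
grip in box [-0.0007 -0.0118]
plate [0.5714 0.1593] 12.506804679248866 rms 0.42
plate [0.5722 0.1552] 11.827269935278224 rms 0.16
plate [0.5718 0.1577] 12.279969865805427 rms 0.58
plate in box [ 0.0001 -0.0276]
```

```bash
python3 - <<'E'
from h import *
np.set_printoptions(precision=4,suppress=True)
s=un([(225,88),(345,65),(355,95),(233,117)],*S1);t=un([(495,158),(555,298),(498,322),(440,180)],*T2)
for a,b in zip(s,t): print(tri(a,b))
print(tri(s.mean(0),t.mean(0)))
B=np.array([.566,.184]);a=np.radians(11.87)
yd=np.array([-np.sin(a),np.cos(a)])
print('grip',B+yd*(-.0118),'slot',B-.045*yd)
# tool move from start
from scipy.spatial.transform import Rotation as R
p=np.array([.1473,.6326,.2465]);Rt=R.from_euler('xyz',[180,0,166.9],degrees=True)
g=np.array([*(B+yd*(-.0125)),.24]);print('tool shift',Rt.inv().apply(g-p))
E
```

```text
(array([ 0.5928, -0.3438,  0.1524]), np.float64(0.2837403570692945))
(array([ 0.5343, -0.3661,  0.1536]), np.float64(0.38685130371488735))
(array([ 0.526 , -0.343 ,  0.1525]), np.float64(0.09850281720444572))
(array([ 0.5851, -0.3212,  0.1518]), np.float64(0.03927618447026356))
(array([ 0.5596, -0.3436,  0.1524]), np.float64(0.18229185123640548))
grip [0.5684 0.1725] slot [0.5753 0.14  ]
tool shift [-0.5148 -0.3534  0.0065]
```

```bash
python3 -m creep '[{"tx":-0.011,"ty":-0.0444,"tz":-0.02},{"tx":-0.011,"ty":-0.0444,"tz":-0.02},{"tx":-0.011,"ty":-0.0444,"tz":-0.02},{"tx":-0.011,"ty":-0.0444,"tz":-0.02},{"tx":-0.048,"ty":-0.023},{"tx":-0.048,"ty":-0.023},{"tx":-0.048,"ty":-0.023},{"tx":-0.048,"ty":-0.023},{"tx":-0.048,"ty":-0.023},{"tx":-0.048,"ty":-0.023},{}]' 0.087 20
cat >> h.py <<'E'
from scipy.spatial.transform import Rotation as Rn
def shift(target,yaw=None):
    from cell import env
    o=env.get_obs();R=Rn.from_euler('xyz',o['tool_rot'],degrees=True)
    print('at',o['time_s'],o['tool_pos'].round(4),o['tool_rot'].round(2),'f',o['force'].round(1),'w',round(o['grip_width'],4))
    if yaw is not None:
        D=Rn.from_euler('xyz',[180,0,yaw],degrees=True)
        print('rotvec tool',(R.inv()*D).as_rotvec(degrees=True).round(2)); 
        print('shift after turn',D.inv().apply(np.array(target)-o['tool_pos']).round(4))
    print('shift now',R.inv().apply(np.array(target)-o['tool_pos']).round(4))
E
python3 -c "
from h import *
shift([.5684,.1725,.24],191.86)"
```

```text
at 0.1 [0.1474 0.6326 0.2466] [-1.7990e+02  1.0000e-02  1.6689e+02] f [ 0.7 -0.2  0.5] w 0.087
rotvec tool [-1.000e-01 -2.000e-02 -2.497e+01]
shift after turn [-0.3175 -0.5368  0.0066]
shift now [-0.5144 -0.3526  0.0072]$[0]: bad value
```

```bash
python3 -m creep '[{"tx":-0.011,"ty":-0.0444,"tz":-0.02,"rx":0,"ry":0,"rz":0},{"tx":-0.011,"ty":-0.0444,"tz":-0.02,"rx":0,"ry":0,"rz":0},{"tx":-0.011,"ty":-0.0444,"tz":-0.02,"rx":0,"ry":0,"rz":0},{"tx":-0.011,"ty":-0.0444,"tz":-0.02,"rx":0,"ry":0,"rz":0},{"tx":-0.048,"ty":-0.023,"tz":0,"rx":0,"ry":0,"rz":0},{"tx":-0.048,"ty":-0.023,"tz":0,"rx":0,"ry":0,"rz":0},{"tx":-0.048,"ty":-0.023,"tz":0,"rx":0,"ry":0,"rz":0},{"tx":-0.048,"ty":-0.023,"tz":0,"rx":0,"ry":0,"rz":0},{"tx":-0.048,"ty":-0.023,"tz":0,"rx":0,"ry":0,"rz":0},{"tx":-0.048,"ty":-0.023,"tz":0,"rx":0,"ry":0,"rz":0},{"tx":0,"ty":0,"tz":0,"rx":0,"ry":0,"rz":0}]' 0.087 20; echo
python3 -c "
from h import *
shift([.5684,.1725,.24],191.86)"
```

```text
time_s: 1.48
tool_pos: [0.4021, 0.2465, 0.3273]
tool_rot: [-179.9, 0.0, 166.4]
force: [-0.2, 0.1, 0.6]
grip_width: 0.0869

at 1.475 [0.4021 0.2465 0.3273] [-1.7994e+02  4.0000e-02  1.6640e+02] f [-0.2  0.1  0.6] w 0.0869
rotvec tool [ -0.06   0.03 -25.46]
shift after turn [-0.1475 -0.1066  0.0873]
shift now [-0.179  -0.0328  0.0875]
```

```bash
python3 -m creep '[{"tx":0,"ty":0,"tz":0,"rx":0,"ry":0,"rz":-8.5},{"tx":0,"ty":0,"tz":0,"rx":0,"ry":0,"rz":-8.5},{"tx":0,"ty":0,"tz":0,"rx":0,"ry":0,"rz":-8.5},{"tx":-0.037,"ty":-0.0267,"tz":0.022,"rx":0,"ry":0,"rz":0},{"tx":-0.037,"ty":-0.0267,"tz":0.022,"rx":0,"ry":0,"rz":0},{"tx":-0.037,"ty":-0.0267,"tz":0.022,"rx":0,"ry":0,"rz":0},{"tx":-0.0365,"ty":-0.0265,"tz":0.021,"rx":0,"ry":0,"rz":0},{"tx":0,"ty":0,"tz":0,"rx":0,"ry":0,"rz":0}]' 0.087 20; echo
python3 - <<'E'
from h import *
shift([.5684,.1725,.163],191.86)
from cell import env
c=env.read_camera('side');im=cv2.cvtColor(c['pixels'],cv2.COLOR_RGB2BGR)
cv2.imwrite('pics/s1.png',cv2.resize(im[160:380,230:400],None,fx=3.5,fy=2.7))
E
```

```text
time_s: 2.48
tool_pos: [0.5665, 0.176, 0.2374]
tool_rot: [-179.8, -0.3, -167.8]
force: [-0.7, 0.4, -1.1]
grip_width: 0.0869

at 2.475 [0.5665 0.176  0.2374] [-179.81   -0.27 -167.82] f [-0.7  0.4 -1.1] w 0.0869
rotvec tool [-0.19 -0.27  0.32]
shift after turn [-0.0011 -0.0038  0.0744]
shift now [-0.0015 -0.0035  0.0745]
```

View pics/s1.png

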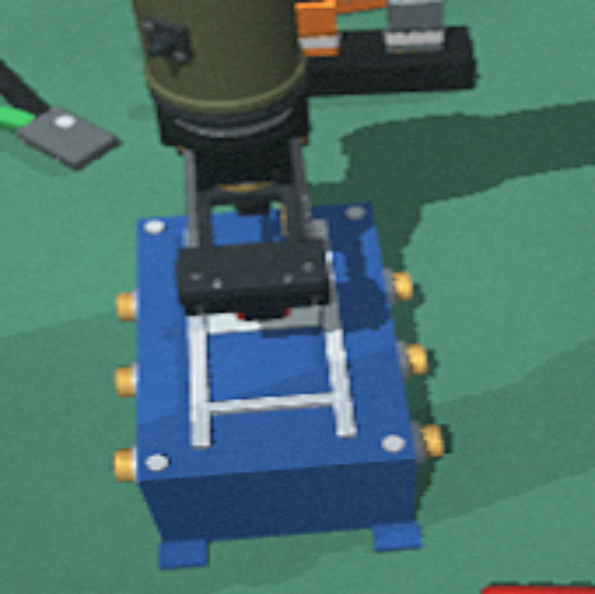

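The picture shows the open jaws straddling the red bar (crop ~263,313), so I descend and grip.

```bash
python3 -m creep '[{"tx":-0.001,"ty":-0.0035,"tz":0.02,"rx":-0.2,"ry":-0.27,"rz":0.3},{"tx":0,"ty":0,"tz":0.027,"rx":0,"ry":0,"rz":0},{"tx":0,"ty":0,"tz":0.025,"rx":0,"ry":0,"rz":0},{"tx":0,"ty":0,"tz":0,"rx":0,"ry":0,"rz":0},{"tx":0,"ty":0,"tz":0,"rx":0,"ry":0,"rz":0}]' 0.087 20; echo
python3 -c "
from h import *
shift([.5684,.1725,.165],191.86)"
```

```text
time_s: 3.15
tool_pos: [0.5681, 0.1763, 0.1701]
tool_rot: [179.7, 0.4, -167.8]
force: [0.5, 0.2, 0.1]
grip_width: 0.0868

at 3.15 [0.5681 0.1763 0.1701] [ 179.72    0.37 -167.82] f [0.5 0.2 0.1] w 0.0868
rotvec tool [0.28 0.37 0.32]
shift after turn [ 0.0005 -0.0038  0.0051]
shift now [ 0.0005 -0.0038  0.0051]
```

```bash
python3 -m creep '[{"tx":0,"ty":-0.003,"tz":0.005,"rx":0,"ry":0,"rz":0},{"tx":0,"ty":0,"tz":0,"rx":0,"ry":0,"rz":0}]' 0.087 20; echo;  python3 -m creep '[{"tx":0,"ty":0,"tz":0,"rx":0,"ry":0,"rz":0},{"tx":0,"ty":0,"tz":0,"rx":0,"ry":0,"rz":0},{"tx":0,"ty":0,"tz":0,"rx":0,"ry":0,"rz":0},{"tx":0,"ty":0,"tz":0,"rx":0,"ry":0,"rz":0},{"tx":0,"ty":0,"tz":0,"rx":0,"ry":0,"rz":0},{"tx":0,"ty":0,"tz":0,"rx":0,"ry":0,"rz":0}]' 0.0 20; echo
python3 -c "
from h import *
shift([.5684,.1725,.165],191.86)"
```

```text
time_s: 3.4
tool_pos: [0.5689, 0.1717, 0.164]
tool_rot: [179.8, 0.3, -167.9]
force: [-1.2, 0.4, -0.4]
grip_width: 0.087

time_s: 4.15
tool_pos: [0.5688, 0.1721, 0.1636]
tool_rot: [179.8, 0.3, -167.9]
force: [-0.1, 0.5, -0.0]
grip_width: 0.0354

at 4.15 [0.5688 0.1721 0.1636] [ 179.8     0.27 -167.91] f [-0.1  0.5 -0. ] w 0.0354
rotvec tool [0.2  0.27 0.23]
shift after turn [ 0.0003  0.0005 -0.0014]
shift now [ 0.0003  0.0005 -0.0014]
```

```bash
python3 -m creep '[{"tx":0,"ty":0,"tz":0,"rx":0,"ry":0,"rz":0},{"tx":0,"ty":0,"tz":0,"rx":0,"ry":0,"rz":0},{"tx":0,"ty":0,"tz":0,"rx":0,"ry":0,"rz":0},{"tx":0,"ty":0,"tz":0,"rx":0,"ry":0,"rz":0}]' 0.0 20
```

```text
time_s: 4.65
tool_pos: [0.5687, 0.1721, 0.1636]
tool_rot: [179.8, 0.3, -167.9]
force: [0.1, 1.4, 0.3]
grip_width: 0.014
```

Gripped (14.0 mm, the bar's thickness). Now I slide it towards the stop.

```bash
python3 -m creep '[{"tx":0,"ty":0.005,"tz":0,"rx":0,"ry":0,"rz":0},{"tx":0,"ty":0.01,"tz":0,"rx":0,"ry":0,"rz":0},{"tx":0,"ty":0.01,"tz":0,"rx":0,"ry":0,"rz":0},{"tx":0,"ty":0.01,"tz":0,"rx":0,"ry":0,"rz":0},{"tx":0,"ty":0.01,"tz":0,"rx":0,"ry":0,"rz":0},{"tx":0,"ty":0.007,"tz":0,"rx":0,"ry":0,"rz":0},{"tx":0,"ty":0,"tz":0,"rx":0,"ry":0,"rz":0},{"tx":0,"ty":0,"tz":0,"rx":0,"ry":0,"rz":0}]' 0.0 30;echo;python3 -m creep '[{"tx":0,"ty":0.003,"tz":0,"rx":0,"ry":0,"rz":0},{"tx":0,"ty":0.003,"tz":0,"rx":0,"ry":0,"rz":0},{"tx":0,"ty":0,"tz":0,"rx":0,"ry":0,"rz":0}]' 0.0 30
```

```text
time_s: 5.65
tool_pos: [0.5576, 0.2248, 0.1636]
tool_rot: [179.7, 0.3, -167.8]
force: [3.5, 3.4, -4.8]
grip_width: 0.014

time_s: 6.02
tool_pos: [0.5569, 0.2282, 0.1636]
tool_rot: [179.8, 0.3, -167.9]
force: [4.5, -0.9, -5.3]
grip_width: 0.0139
```

```bash
python3 -m creep '[{"tx":0,"ty":0.002,"tz":0,"rx":0,"ry":0,"rz":0},{"tx":0,"ty":0,"tz":0,"rx":0,"ry":0,"rz":0}]' 0.0 30;echo;python3 -m creep '[{"tx":0,"ty":0.002,"tz":0,"rx":0,"ry":0,"rz":0},{"tx":0,"ty":0,"tz":0,"rx":0,"ry":0,"rz":0}]' 0.0 30;echo;python3 -m creep '[{"tx":0,"ty":0.002,"tz":0,"rx":0,"ry":0,"rz":0},{"tx":0,"ty":0,"tz":0,"rx":0,"ry":0,"rz":0}]' 0.0 30
```

```text
time_s: 6.28
tool_pos: [0.5565, 0.2303, 0.1636]
tool_rot: [179.8, 0.3, -167.9]
force: [5.6, -0.7, -5.3]
grip_width: 0.0137

time_s: 6.52
tool_pos: [0.5561, 0.2322, 0.1636]
tool_rot: [179.8, 0.3, -167.9]
force: [5.3, -1.1, -6.8]
grip_width: 0.0136

time_s: 6.78
tool_pos: [0.5557, 0.234, 0.1636]
tool_rot: [179.8, 0.3, -167.9]
force: [4.8, -0.6, -4.7]
grip_width: 0.0135
```

```bash
python3 -m creep '[{"tx":0,"ty":0.002,"tz":0,"rx":0,"ry":0,"rz":0},{"tx":0,"ty":0,"tz":0,"rx":0,"ry":0,"rz":0}]' 0.0 30;echo;python3 -m creep '[{"tx":0,"ty":0.002,"tz":0,"rx":0,"ry":0,"rz":0},{"tx":0,"ty":0,"tz":0,"rx":0,"ry":0,"rz":0}]' 0.0 30
python3 - <<'E'
from cell import env
import cv2
for n,(x,y,w,h) in(('side',(240,210,140,160)),('top',(205,140,120,95))):
    c=env.read_camera(n);im=cv2.cvtColor(c['pixels'],cv2.COLOR_RGB2BGR)
    cv2.imwrite(f'pics/{n}2.png',cv2.resize(im[y:y+h,x:x+w],None,fx=600/h,fy=600/h,interpolation=cv2.INTER_CUBIC))
E
```

```text
time_s: 7.02
tool_pos: [0.5557, 0.2341, 0.1636]
tool_rot: [180.0, 0.3, -168.0]
force: [6.0, -4.9, -5.0]
grip_width: 0.0137

time_s: 7.28
tool_pos: [0.5557, 0.2341, 0.1636]
tool_rot: [-179.9, 0.3, -168.1]
force: [6.3, -7.3, -4.0]
grip_width: 0.0142
```

View pics/side2.png

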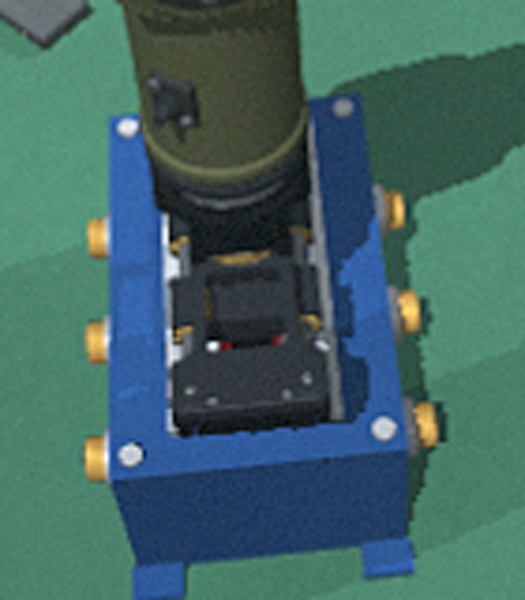

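View pics/top2.png

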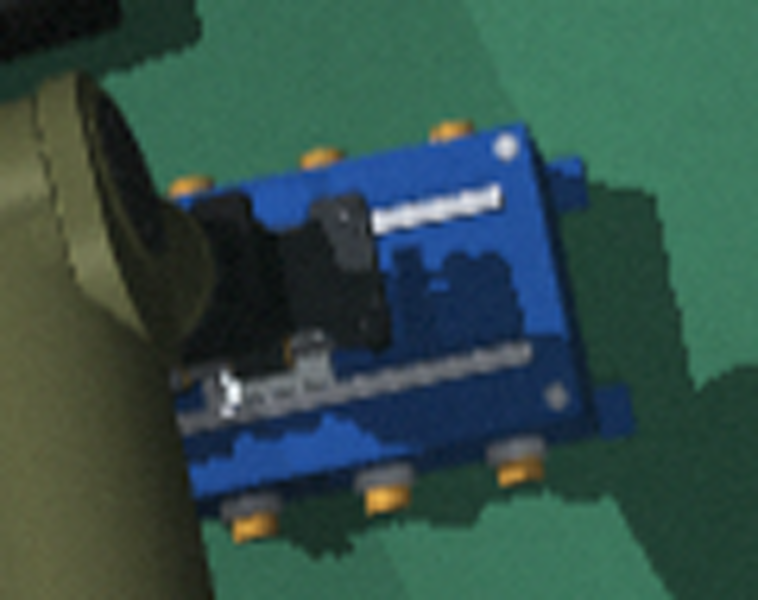

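The top and side views show the gripper with the shutter right by the stop bar. Motion stopped with rising force after 63 mm of travel, and vision predicted about 63 mm. I release, raise the arm and verify.

```bash
python3 -m creep '[{"tx":0,"ty":0,"tz":0,"rx":0,"ry":0,"rz":0},{"tx":0,"ty":0,"tz":0,"rx":0,"ry":0,"rz":0},{"tx":0,"ty":0,"tz":0,"rx":0,"ry":0,"rz":0},{"tx":0,"ty":0,"tz":0,"rx":0,"ry":0,"rz":0},{"tx":0,"ty":0,"tz":0,"rx":0,"ry":0,"rz":0},{"tx":0,"ty":0,"tz":-0.02,"rx":0,"ry":0,"rz":0},{"tx":0,"ty":0,"tz":-0.04,"rx":0,"ry":0,"rz":0},{"tx":0,"ty":0,"tz":-0.04,"rx":0,"ry":0,"rz":0},{"tx":0,"ty":0,"tz":0,"rx":0,"ry":0,"rz":0}]' 0.06 20; echo
python3 -c "
from h import *
shift([.5917,-.2185,.20],188.5)"
```

```text
time_s: 8.5
tool_pos: [0.5563, 0.2386, 0.2693]
tool_rot: [179.6, 0.7, -167.9]
force: [0.2, 0.7, 0.0]
grip_width: 0.0602

at 8.5 [0.5563 0.2386 0.2693] [ 179.64    0.74 -167.93] f [0.2 0.7 0. ] w 0.0602
rotvec tool [0.39 0.73 3.57]
shift after turn [ 0.0326 -0.4573  0.0693]
shift now [ 0.0619 -0.4549  0.0656]
```

```bash
python3 -m creep '[{"tx":0.0326,"ty":-0.02,"tz":0,"rx":0.4,"ry":0.7,"rz":3.6},{"tx":0,"ty":-0.0546,"tz":0.004,"rx":0,"ry":0,"rz":0},{"tx":0,"ty":-0.0546,"tz":0.004,"rx":0,"ry":0,"rz":0},{"tx":0,"ty":-0.0546,"tz":0.004,"rx":0,"ry":0,"rz":0},{"tx":0,"ty":-0.0546,"tz":0.004,"rx":0,"ry":0,"rz":0},{"tx":0,"ty":-0.0546,"tz":0.004,"rx":0,"ry":0,"rz":0},{"tx":0,"ty":-0.0546,"tz":0.004,"rx":0,"ry":0,"rz":0},{"tx":0,"ty":-0.0546,"tz":0.004,"rx":0,"ry":0,"rz":0},{"tx":0,"ty":-0.0546,"tz":0.004,"rx":0,"ry":0,"rz":0},{"tx":0,"ty":0,"tz":0,"rx":0,"ry":0,"rz":0},{"tx":0,"ty":0,"tz":0,"rx":0,"ry":0,"rz":0}]' 0.07 15; echo
python3 - <<'E'
from h import *
shift([.5917,-.219,.118],188.5)
from cell import env
a=[]
for n,(x,y,w,h) in(('side',(240,215,140,150)),('top',(205,140,120,95)),('side',(270,110,120,100)),('top',(350,150,90,80))):
    c=env.read_camera(n);im=cv2.cvtColor(c['pixels'],cv2.COLOR_RGB2BGR)
    a.append(cv2.resize(im[y:y+h,x:x+w],(390,290),interpolation=cv2.INTER_CUBIC))
cv2.imwrite('pics/m3.png',np.vstack([np.hstack(a[:2]),np.hstack(a[2:])]))
E
```

```text
time_s: 9.88
tool_pos: [0.5906, -0.22, 0.2329]
tool_rot: [-179.9, -0.5, -171.5]
force: [-0.3, 0.8, 0.2]
grip_width: 0.0698

at 9.875 [ 0.5906 -0.22    0.2329] [-179.85   -0.46 -171.53] f [-0.3  0.8  0.2] w 0.0698
rotvec tool [-0.15 -0.46 -0.03]
shift after turn [-0.0013  0.0008  0.1149]
shift now [-0.0022  0.0011  0.1149]
```

View pics/m3.png

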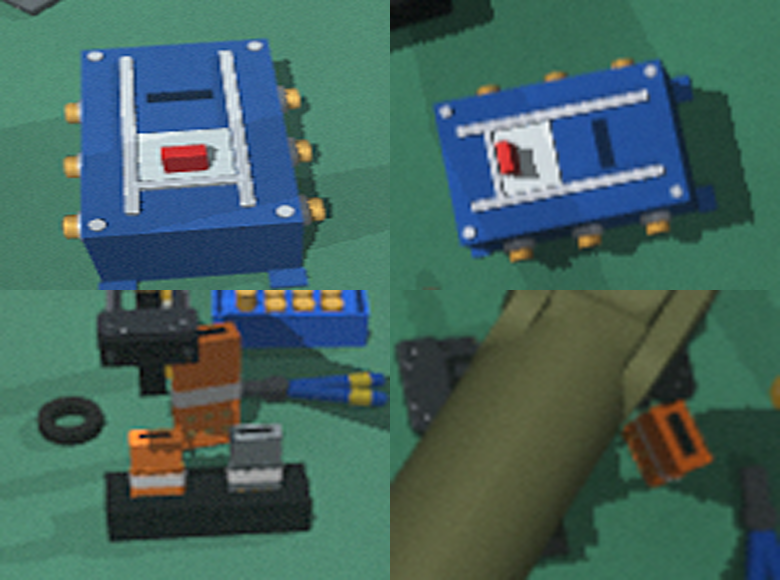

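The shutter plate lies against the stop bar (crop 185,187) and the slot is uncovered (180,96). The gripper hovers over the orange insert (155,440), so I go down.

```bash
python3 -m creep '[{"tx":-0.0013,"ty":0.0008,"tz":0.03,"rx":-0.1,"ry":-0.4,"rz":0},{"tx":0,"ty":0,"tz":0.03,"rx":0,"ry":0,"rz":0},{"tx":0,"ty":0,"tz":0.03,"rx":0,"ry":0,"rz":0},{"tx":0,"ty":0,"tz":0.02,"rx":0,"ry":0,"rz":0},{"tx":0,"ty":0,"tz":0,"rx":0,"ry":0,"rz":0},{"tx":0,"ty":0,"tz":0,"rx":0,"ry":0,"rz":0}]' 0.07 15; echo
python3 - <<'E'
from h import *
shift([.5917,-.219,.118],188.5)
from cell import env
c=env.read_camera('side');im=cv2.cvtColor(c['pixels'],cv2.COLOR_RGB2BGR)
cv2.imwrite('pics/s4.png',cv2.resize(im[100:200,270:390],None,fx=6,fy=6,interpolation=cv2.INTER_CUBIC))
E
```

```text
time_s: 10.82
tool_pos: [0.5924, -0.2199, 0.1243]
tool_rot: [-179.9, 0.1, -171.5]
force: [0.3, -0.9, 0.4]
grip_width: 0.0698

at 10.825 [ 0.5924 -0.2199  0.1243] [-1.7986e+02  7.0000e-02 -1.7148e+02] f [ 0.3 -0.9  0.4] w 0.0698
rotvec tool [-0.14  0.07  0.02]
shift after turn [0.0006 0.001  0.0063]
shift now [0.0006 0.001  0.0063]
```

View pics/s4.png

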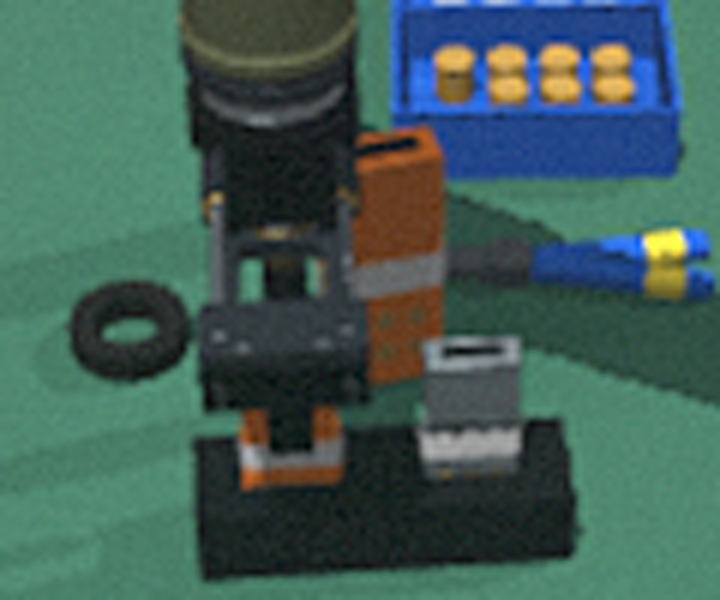

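The finger (crop x≈291) is centred on the insert's head (x≈293), and the decoy is clear of the body. I lower a little more and close.

```bash
python3 -m creep '[{"tx":0,"ty":0.001,"tz":0.005,"rx":0,"ry":0,"rz":0},{"tx":0,"ty":0,"tz":0,"rx":0,"ry":0,"rz":0}]' 0.07 15; echo; python3 -m creep '[{"tx":0,"ty":0,"tz":0,"rx":0,"ry":0,"rz":0},{"tx":0,"ty":0,"tz":0,"rx":0,"ry":0,"rz":0},{"tx":0,"ty":0,"tz":0,"rx":0,"ry":0,"rz":0},{"tx":0,"ty":0,"tz":0,"rx":0,"ry":0,"rz":0},{"tx":0,"ty":0,"tz":0,"rx":0,"ry":0,"rz":0},{"tx":0,"ty":0,"tz":0,"rx":0,"ry":0,"rz":0},{"tx":0,"ty":0,"tz":0,"rx":0,"ry":0,"rz":0},{"tx":0,"ty":0,"tz":0,"rx":0,"ry":0,"rz":0}]' 0.0 25
```

```text
time_s: 11.12
tool_pos: [0.5915, -0.2185, 0.1181]
tool_rot: [-179.9, -0.0, -171.5]
force: [0.5, 1.2, -0.0]
grip_width: 0.0698

time_s: 12.12
tool_pos: [0.5915, -0.2188, 0.1181]
tool_rot: [-179.9, -0.0, -171.5]
force: [0.5, -0.2, -0.2]
grip_width: 0.0199
```

```bash
python3 -m creep '[{"tx":0,"ty":0,"tz":-0.005,"rx":0,"ry":0,"rz":0},{"tx":0,"ty":0,"tz":-0.01,"rx":0,"ry":0,"rz":0},{"tx":0,"ty":0,"tz":-0.015,"rx":0,"ry":0,"rz":0},{"tx":0,"ty":0,"tz":-0.025,"rx":0,"ry":0,"rz":0},{"tx":0,"ty":0,"tz":-0.035,"rx":0,"ry":0,"rz":0},{"tx":0,"ty":0,"tz":-0.035,"rx":0,"ry":0,"rz":0},{"tx":0,"ty":0,"tz":-0.04,"rx":0,"ry":0,"rz":0},{"tx":0,"ty":0,"tz":0,"rx":0,"ry":0,"rz":0},{"tx":0,"ty":0,"tz":0,"rx":0,"ry":0,"rz":0}]' 0.0 25;echo
python3 - <<'E'
from h import *
shift([.5752,.1411,.28],191.87)
from cell import env
c=env.read_camera('side');im=cv2.cvtColor(c['pixels'],cv2.COLOR_RGB2BGR)
cv2.imwrite('pics/s5.png',cv2.resize(im[90:200,270:390],None,fx=5,fy=5,interpolation=cv2.INTER_CUBIC))
E
```

```text
time_s: 13.25
tool_pos: [0.5913, -0.2183, 0.2832]
tool_rot: [-179.9, -0.0, -171.5]
force: [-1.2, -0.5, -1.9]
grip_width: 0.0198

at 13.25 [ 0.5913 -0.2183  0.2832] [-1.7992e+02 -2.0000e-02 -1.7151e+02] f [-1.2 -0.5 -1.9] w 0.0198
rotvec tool [-0.08 -0.02 -3.38]
shift after turn [-0.0582  0.3551  0.0032]
shift now [-0.0371  0.3579  0.0027]
```

View pics/s5.png

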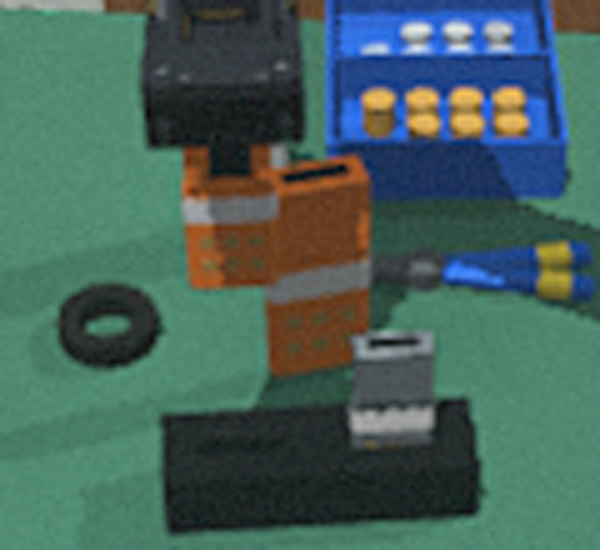

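The insert hangs upright in the jaws and the spare is still in the rack. I move over the slot.

```bash
python3 -m creep '[{"tx":-0.008,"ty":0.02,"tz":0,"rx":0,"ry":0,"rz":-3.4},{"tx":-0.01,"ty":0.045,"tz":0,"rx":0,"ry":0,"rz":0},{"tx":-0.01,"ty":0.055,"tz":0,"rx":0,"ry":0,"rz":0},{"tx":-0.01,"ty":0.055,"tz":0,"rx":0,"ry":0,"rz":0},{"tx":-0.01,"ty":0.055,"tz":0,"rx":0,"ry":0,"rz":0},{"tx":-0.01,"ty":0.055,"tz":0,"rx":0,"ry":0,"rz":0},{"tx":0,"ty":0.04,"tz":0,"rx":0,"ry":0,"rz":0},{"tx":0,"ty":0.03,"tz":0,"rx":0,"ry":0,"rz":0},{"tx":0,"ty":0,"tz":0,"rx":0,"ry":0,"rz":0},{"tx":0,"ty":0,"tz":0,"rx":0,"ry":0,"rz":0}]' 0.0 25;echo
python3 - <<'E'
from h import *
shift([.5752,.1411,.28],191.87)
from cell import env
a=[]
for n,(x,y,w,h) in(('side',(255,180,110,110)),('top',(230,140,80,90))):
    c=env.read_camera(n);im=cv2.cvtColor(c['pixels'],cv2.COLOR_RGB2BGR)
    cv2.imwrite(f'pics/{n}6.png',cv2.resize(im[y:y+h,x:x+w],None,fx=6,fy=6,interpolation=cv2.INTER_CUBIC))
E
```

```text
time_s: 14.55
tool_pos: [0.576, 0.1406, 0.282]
tool_rot: [-179.9, -0.1, -168.0]
force: [0.2, -0.4, -0.6]
grip_width: 0.0198

at 14.55 [0.576  0.1406 0.282 ] [-1.7986e+02 -9.0000e-02 -1.6803e+02] f [ 0.2 -0.4 -0.6] w 0.0198
rotvec tool [-0.14 -0.09  0.1 ]
shift after turn [0.0007 0.0006 0.002 ]
shift now [0.0007 0.0006 0.002 ]
```

View pics/side6.png

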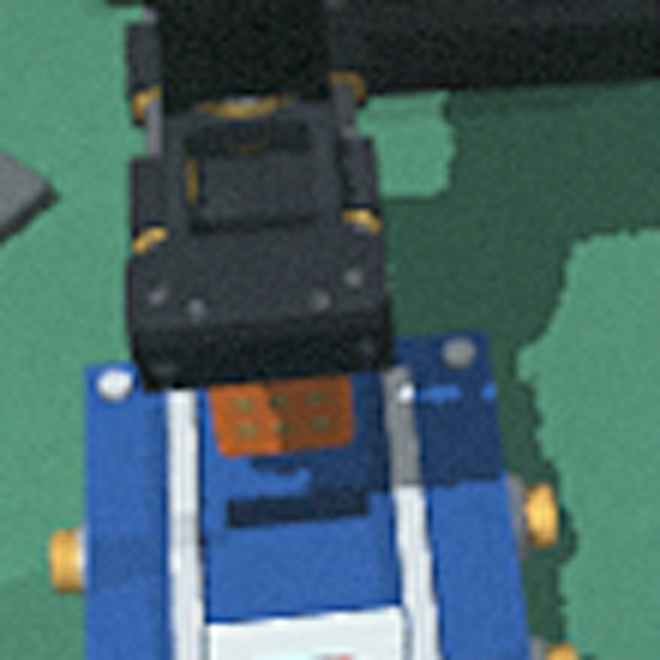

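View pics/top6.png

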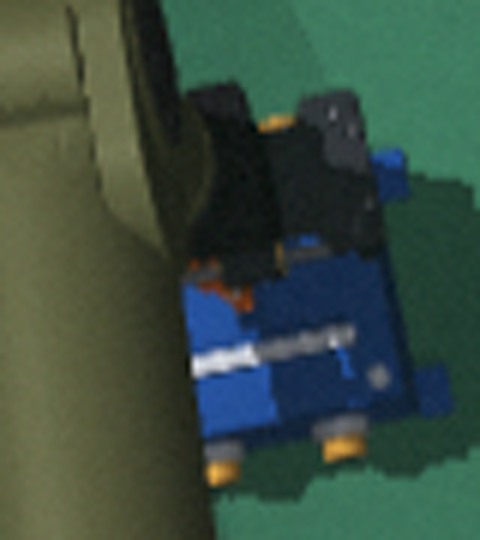

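```bash
python3 - <<'E'
from h import *
np.set_printoptions(precision=1,suppress=True)
def crop(u):return (u-np.array([255,180])+.5)*6-.5
sl=[.5752,.1411,np.radians(11.87)]
print('slot pred',crop(proj('side',world([[.027,-.007,.13],[-.027,-.007,.13],[-.027,.007,.13],[.027,.007,.13]],sl))).round(0).tolist())
ins=[.576,.1406,np.radians(11.97)]
print('blade pred L/R at z.195',crop(proj('side',world([[.025,.0,.195],[-.025,0,.195],[.019,.006,.1695],[-.019,.006,.1695]],ins))).round(0).tolist())
J=crop(proj('side',world([[0,0,.13],[.001,0,.13],[0,.001,.13],[0,0,.131]],sl)));print(J-J[0])
E
```

```text
slot pred [[225.0, 496.0], [367.0, 482.0], [370.0, 513.0], [227.0, 527.0]]
blade pred L/R at z.195 [[213.0, 410.0], [353.0, 396.0], [237.0, 462.0], [341.0, 452.0]]
[[ 0.   0. ]
 [-2.6  0.3]
 [ 0.2  2.2]
 [-0.2 -1.5]]
```

```bash
python3 -m creep '[{"tx":0.001,"ty":0.0006,"tz":0.01,"rx":0,"ry":0,"rz":0},{"tx":0,"ty":0,"tz":0.015,"rx":0,"ry":0,"rz":0},{"tx":0,"ty":0,"tz":0.003,"rx":0,"ry":0,"rz":0},{"tx":0,"ty":0,"tz":0,"rx":0,"ry":0,"rz":0},{"tx":0,"ty":0,"tz":0,"rx":0,"ry":0,"rz":0}]' 0.0 25;echo
python3 - <<'E'
from h import *
from cell import env
shift([.5749,.1410,.1856],191.87)
c=env.read_camera('side');im=cv2.cvtColor(c['pixels'],cv2.COLOR_RGB2BGR)
cv2.imwrite('pics/s7.png',cv2.resize(im[220:290,265:340],None,fx=8,fy=8,interpolation=cv2.INTER_CUBIC))
shift([.5749,.1410,.1856],191.87)
E
```

```text
time_s: 15.28
tool_pos: [0.5755, 0.141, 0.2548]
tool_rot: [-179.9, 0.0, -168.1]
force: [-0.2, 0.9, -1.1]
grip_width: 0.0194

at 15.275 [0.5755 0.141  0.2548] [-179.9     0.   -168.11] f [-0.2  0.9 -1.1] w 0.0194
rotvec tool [-0.1   0.    0.02]
shift after turn [0.0006 0.0002 0.0692]
shift now [0.0006 0.0003 0.0692]
at 15.325 [0.5756 0.141  0.2549] [-1.7991e+02  1.0000e-02 -1.6811e+02] f [-0.5 -0.3 -0.7] w 0.0201
rotvec tool [-0.09  0.01  0.02]
shift after turn [0.0006 0.0002 0.0693]
shift now [0.0007 0.0003 0.0693]
```

View pics/s7.png

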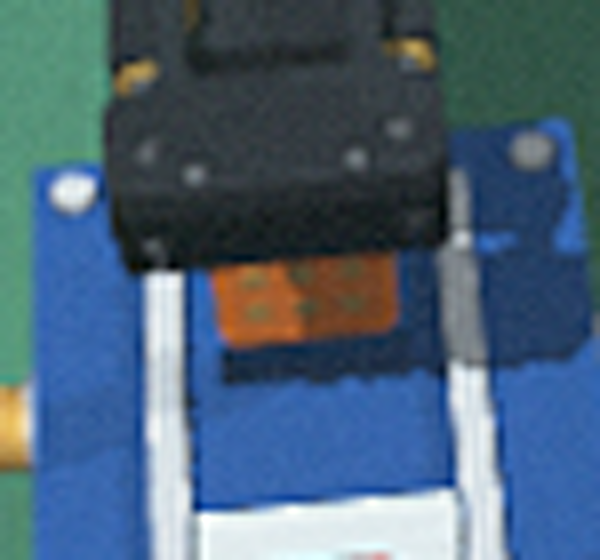

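```bash
python3 -m creep '[{"tx":0.0006,"ty":0.0003,"tz":0.004,"rx":0,"ry":0,"rz":0},{"tx":0,"ty":0,"tz":0.005,"rx":0,"ry":0,"rz":0},{"tx":0,"ty":0,"tz":0,"rx":0,"ry":0,"rz":0}]' 0.0 25;echo;python3 -m creep '[{"tx":0,"ty":0,"tz":0.005,"rx":0,"ry":0,"rz":0},{"tx":0,"ty":0,"tz":0.005,"rx":0,"ry":0,"rz":0},{"tx":0,"ty":0,"tz":0,"rx":0,"ry":0,"rz":0}]' 0.0 25;echo
python3 - <<'E'
from h import *
shift([.5749,.1410,.1856],191.87)
E
```

```text
time_s: 15.7
tool_pos: [0.5742, 0.1411, 0.2448]
tool_rot: [-179.9, -0.1, -168.1]
force: [-0.1, -0.1, -1.0]
grip_width: 0.0196

time_s: 16.08
tool_pos: [0.5743, 0.141, 0.2348]
tool_rot: [-179.9, -0.1, -168.1]
force: [-0.3, 0.9, -2.3]
grip_width: 0.0201

at 16.075 [0.5743 0.141  0.2348] [-1.7989e+02 -9.0000e-02 -1.6811e+02] f [-0.3  0.9 -2.3] w 0.0201
rotvec tool [-0.11 -0.09  0.02]
shift after turn [-0.0006 -0.0001  0.0492]
shift now [-0.0007 -0.      0.0492]
```

The foot is about 8 mm below the top face with no contact force. I continue in steps.

```bash
python3 -m creep '[{"tx":-0.0004,"ty":0,"tz":0.005,"rx":0,"ry":0,"rz":0},{"tx":0,"ty":0,"tz":0.008,"rx":0,"ry":0,"rz":0},{"tx":0,"ty":0,"tz":0.008,"rx":0,"ry":0,"rz":0},{"tx":0,"ty":0,"tz":0,"rx":0,"ry":0,"rz":0}]' 0.0 25;echo;python3 -m creep '[{"tx":0,"ty":0,"tz":0.007,"rx":0,"ry":0,"rz":0},{"tx":0,"ty":0,"tz":0.007,"rx":0,"ry":0,"rz":0},{"tx":0,"ty":0,"tz":0,"rx":0,"ry":0,"rz":0},{"tx":0,"ty":0,"tz":0,"rx":0,"ry":0,"rz":0}]' 0.0 25;echo
python3 - <<'E'
from h import *
shift([.5749,.1410,.1856],191.87)
E
```

```text
time_s: 16.58
tool_pos: [0.5744, 0.141, 0.2134]
tool_rot: [-179.9, -0.1, -168.1]
force: [0.1, -0.3, -1.2]
grip_width: 0.0199

time_s: 17.08
tool_pos: [0.5751, 0.1411, 0.2005]
tool_rot: [-179.9, -0.0, -168.1]
force: [0.5, -0.3, -0.9]
grip_width: 0.0198

at 17.075 [0.5751 0.1411 0.2005] [-1.7990e+02 -3.0000e-02 -1.6811e+02] f [ 0.5 -0.3 -0.9] w 0.0198
rotvec tool [-0.1  -0.03  0.02]
shift after turn [ 0.0002 -0.0001  0.0149]
shift now [ 0.0002 -0.      0.0149]
```

```bash
python3 -m creep '[{"tx":0,"ty":0,"tz":0.006,"rx":0,"ry":0,"rz":0},{"tx":0,"ty":0,"tz":0.006,"rx":0,"ry":0,"rz":0},{"tx":0,"ty":0,"tz":0.003,"rx":0,"ry":0,"rz":0},{"tx":0,"ty":0,"tz":0,"rx":0,"ry":0,"rz":0},{"tx":0,"ty":0,"tz":0,"rx":0,"ry":0,"rz":0},{"tx":0,"ty":0,"tz":0,"rx":0,"ry":0,"rz":0}]' 0.0 25;echo
python3 - <<'E'
from h import *
from cell import env
shift([.5749,.1410,.1856],191.87)
a=[]
for n,(x,y,w,h) in(('side',(255,215,110,110)),('side',(280,130,110,110)),):
    c=env.read_camera(n);im=cv2.cvtColor(c['pixels'],cv2.COLOR_RGB2BGR)
    a.append(cv2.resize(im[y:y+h,x:x+w],(400,400),interpolation=cv2.INTER_CUBIC))
cv2.imwrite('pics/m8.png',np.hstack(a))
cv2.imwrite('pics/s8.png',cv2.resize(im[240:290,280:340],None,fx=10,fy=10,interpolation=cv2.INTER_CUBIC))
E
```

```text
time_s: 17.82
tool_pos: [0.5752, 0.1411, 0.1857]
tool_rot: [-179.9, -0.0, -168.1]
force: [-0.1, -0.1, -0.5]
grip_width: 0.0201

at 17.825 [0.5752 0.1411 0.1857] [-1.7991e+02 -1.0000e-02 -1.6810e+02] f [-0.1 -0.1 -0.5] w 0.0201
rotvec tool [-0.09 -0.01  0.03]
shift after turn [ 0.0003 -0.0001  0.0001]
shift now [ 0.0003 -0.0001  0.0001]
```

View pics/m8.png

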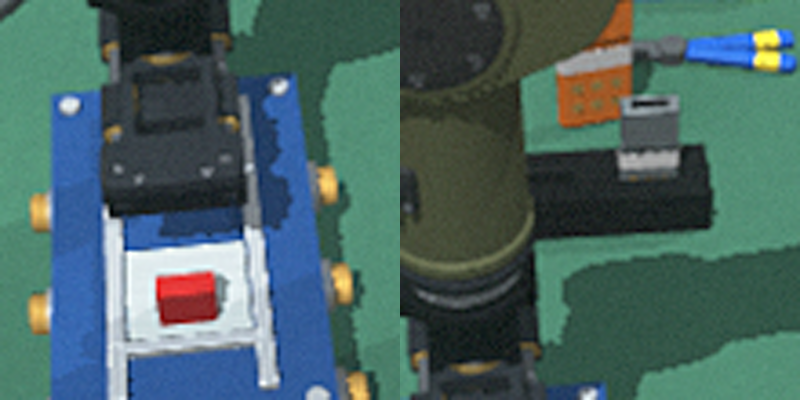

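View pics/s8.png

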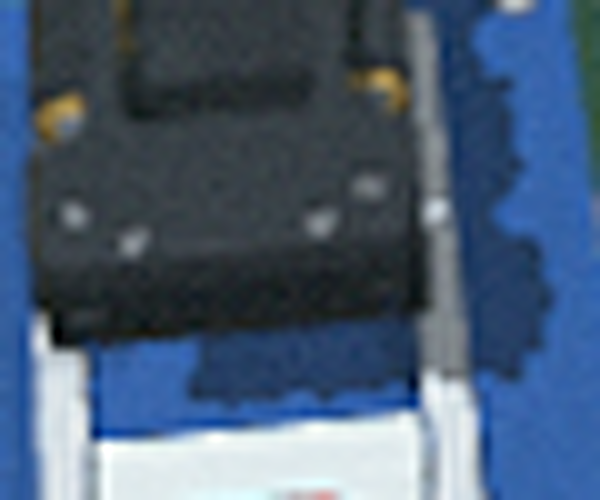

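```bash
python3 - <<'E'
from h import *
ins=[.5913,-.2183,np.radians(8.5)];m=.2832-.0556
u=proj('side',world([[.02,.006,m+.008],[-.02,.006,m+.008],[.02,.006,m-.008],[-.02,.006,m-.008],[.02,.006,m-.0575],[-.015,.006,m-.0575],[-.06,-0.01,0]],ins))
print(((u-[270,90]+.5)*5-.5).round(0).tolist())
E
python3 -c "
import cv2
im=cv2.imread('pics/s5.png');cv2.imwrite('pics/s5b.png',cv2.resize(im[130:300,160:300],None,fx=3.5,fy=3.5))"
```

```text
[[192.0, 199.0], [267.0, 195.0], [194.0, 223.0], [268.0, 219.0], [199.0, 293.0], [262.0, 291.0], [343.0, 480.0]]
```

View pics/s5b.png

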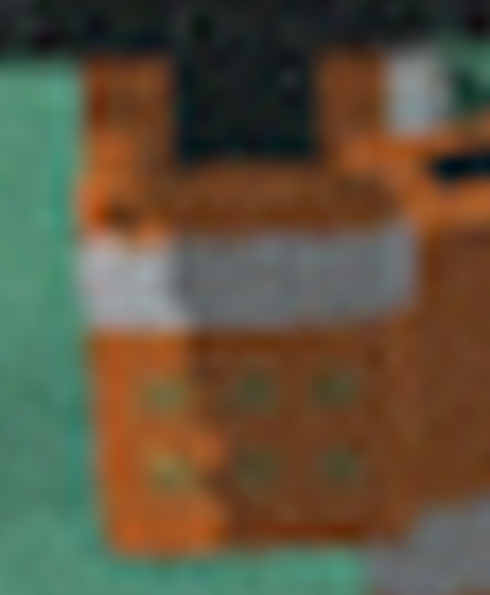

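```bash
python3 -m creep '[{"tx":0,"ty":0,"tz":0,"rx":0,"ry":0,"rz":0},{"tx":0,"ty":0,"tz":0,"rx":0,"ry":0,"rz":0},{"tx":0,"ty":0,"tz":0,"rx":0,"ry":0,"rz":0},{"tx":0,"ty":0,"tz":0,"rx":0,"ry":0,"rz":0}]' 0.0 25; python3 -c "
from cell import env
o=env.get_obs();print(o['tool_pos'],o['force'],o['wrist_torque']);print(env.sign_off())"
```

```text
time_s: 18.42
tool_pos: [0.575, 0.1411, 0.1854]
tool_rot: [-179.9, -0.0, -168.1]
force: [0.9, -0.4, -2.2]
grip_width: 0.0199
[0.57499079 0.14110052 0.18543493] [ 0.90255211 -0.434785   -2.21980529] [ 0.08258211 -0.02689859 -0.0061321 ]
the job is handed in; nothing more can be done
None
```

I slid the shutter up to its stop, took the small orange insert out of the rack, and lowered it upright into the slot. I handed the job in at 18.4 s with the gripper still holding it.

**Last checks**
- **Shutter:** it stopped with rising force after 63 mm of travel, where vision had predicted about 63 mm. The last picture shows the plate against the stop bar.
- **Insert height:** by the arm's reading its centre is at about z = 0.130 m, so the box's top face should be at the middle of the white band. The gripper hid the band in the final picture. This rests on the tool height and on the band's position after lifting, which matched the prediction to within about 1 mm.
- **Contact:** the outside force was about 1 N sideways, with about 2 N downward that fits the insert's weight. No contact force appeared while it was lowered. The grip width was 19.9 mm against the 20 mm head.
- **Other things:** in the last side picture the grey spare was still in the rack and the larger look-alike still behind it.

**Disagreements**
- The two cameras differed by about 4 mm in y, so I took the slot's y position from the shutter's contact with its stop.
- The insert's foot looked about 1 pixel higher than predicted in two pictures. The offset was the same in both; I put it down to the rounded foot, not a slip in the grip.

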